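# Jog the motorised lens stage onto the laser's axis

## Robot

A 6-joint arm with a two-finger parallel gripper is mounted at the origin on a cart in front of the work surface, level with it; the furniture and walls round the work are solid. World frame = base frame: x ahead of the robot, y to its left, z up, the work surface at z = 0. Lengths are in mm, angles in rad, forces in N, time in s.
With the tool pointing down it reaches from about 325 to 900 mm from the base axis. Payload 6.1 kg.
Tool frame: the origin (TCP) lies at the very end of the fingers, on their centre line; the grasp point (between the pads) lies 19 mm behind it (tcp_to_grasp is the distance from the TCP to the grasp point, in mm); z points along the fingers, y is the line along which they close (so a half turn about z gives the same grasp; the last joint's range is limited). The gripper opens to 85 mm and grips with 20 to 120 N. Pads are 22 mm wide; open, the fingers measure 114 mm over their backs; the gripper's body (76 mm by 85 mm) begins 54 mm behind the grasp point. The pads swing forward as they close: fully open they stand 13 mm farther back than shut.
Start: joints at [0.981, 0.22, 1.526, -0, 1.395, -0.126], TCP at [279.591, 558.968, 231.3] pointing down, gripper open.
Joint ranges: [-2.98, 2.98], [-0.91, 2.08], [0.09, 2.57], [-1.24, 4.39], [0.2, 2.65], [-2.68, 2.68]. Speed limits (rad/s): [2.57, 2.57, 3.01, 3.14, 3.14, 3.14].

## Interface

Orientations are given as a unit quaternion [x, y, z, w].
In Python, from plant import read_state, capture, job_done, find_in, tcp_to_grasp gives the robot as it stands.
- The arm moves only by the shell command python3 -m inch 'ROWS' [FORCE]. ROWS is JSON, a list that holds one entry, the list of rows, each a list of 7 numbers: the shift along the tool's x, y, z each as a share of 25 mm, from -1 to 1, then the turn, a rotation vector about the tool's x, y, z each as a share of 6 degrees, from -1 to 1, then the finger opening in mm, from 0 to 85.4. A call has 1 to 8 rows; each row shifts and turns the commanded pose from where the row before left it, along the tool's axes as they then stand; what a row does not reach is not made up. A row lasts 1/10 s, in which the tool goes at most 50 mm and 8.59 degrees, less where a joint would pass 70% of its speed; a pose out of reach is approached as far as the arm can. A call with a number of a shift or a turn outside -1 to 1 is refused whole. A call with a gripper value outside its range is refused whole. The fingers move at their own pace and stop on an object; FORCE is the grip in N (left out, the last holds). Time passes only in rows, so rows that do not move let the fingers close. It gives the time, the measured TCP pose, the force, the opening and the grip force at its end, in the units of the state.
- read_state(): the state, without advancing time (a new reading comes with each control period).
- capture(name): name is "scene" or "top"; returns a dict with "color" (480x640x3 uint8, red, green, blue), "mtx" (3x3 intrinsics, pixels), "rvec" (rotation vector, rad) and "tvec" (3), from world to camera coordinates, as OpenCV has them. Camera axes: x right, y down, z forward; pixel columns grow to the right and rows downward; lengths in mm; the calibration is good to about 2 mm. A picture is of the moment at which its call begins. There is no depth.
- job_done(): hands the job in; it is judged then, once.
Trained networks look in a picture, given as the dict that the camera call returned (one of the last four; its "shot" number tells which), for a name from the list of things; names that differ only in an ending like _2 or _b are one class to them, and where a whole thing is asked for, a point or a joint stands for the part that bears it (a point fixed in the world has none). Each returns a list of dicts, best first, with "conf" (0 to 1); they miss things now and then, are a little off and sometimes report something else, mostly with a low value. They report only what shows in the picture. A call takes as long as a camera call. They do not tell look-alikes from the thing itself.
- find_in(picture, query): "uv" ([column, row] in pixels, amid what is visible of it).
The state is a dict: "clock": time; "joint_positions": joint angles; "qd": joint speeds; "tau": joint torques, N m; "tool_pos": TCP position; "tool_rot": TCP orientation; "wrist_force": force on the tool from outside, world axes, zero at the start; "torque": the same for the moment, N m; "width": opening from 0.0 (shut) to 1.0 (fully open); "grasp_force": force on a finger pad.
Only numpy, scipy, OpenCV 4.12 (cv2) and the standard library are available. Lean on these libraries where they do the work, as an engineer would, in place of code of your own. Each camera call takes 0.05 s, during which the arm holds its last target. There are 200 camera calls.

## Task

Tilt the spring-centred jog lever on the grey box to the proper side and hold it there so that the motorised stage carries the lens sideways until the lens is centred in front of the round laser tube (not the square lamp beside it), then let the lever spring back upright. Do not run the stage to an end of its travel, do not touch the optics with the arm, and leave the loose things on the table where they are.

Things in the scene. Friction and masses are not known exactly. Their poses are not given: they have to be found in the camera images.
- jog_box: Fixed grey jog box, 84 (x) x 112 (y) mm and 36 mm high, on an aluminium foot flange 140 mm long in y. Origin: centre of its underside, on the table. Its z is up; its y is the line along which the lever tilts. A 40 mm wide rubber boot rises 16 mm round the lever's foot; a thin 66 mm high aerial stands at its back edge at x +56, y +34 mm.
- knob (a point): The middle of the grip of the jog lever: a black tapered grip, 14 mm thick at the bottom and 18 mm near the top, 39 mm tall (from 22 mm below this point to 17 mm above it), on an 8 mm steel stem. With the lever upright the point is 98 mm above the table over the box's origin; it swings on a radius of 68 mm about a pivot 30 mm above the table.
- jog_lever (a joint): Tilt of the jog lever, rad. 0 = upright; + = tilted to the box's +y, which drives the lens to the optics board's +y; - = to -y, which drives it to -y. Stops at -0.42 and +0.42. Spring-centred, 0.8 N m per rad (5 N at the grip for full tilt); let go, it rests within 0.03 of 0. Up to about 0.12 nothing moves; beyond, the lens' speed grows with the tilt to 9 mm/s at the stop. It stops with the lever.
- optics_board: Fixed dark breadboard, 190 (x) x 250 (y) x 12 mm, that carries the motor stage, the laser and the lamp. Origin: at table height under the middle of the stage's travel. Its y is the stage's direction of travel; its x is the direction from the lens to the laser and the lamp. Everything on it is lower than 110 mm.
- lens_carriage (a joint): Position of the stage's carriage, m, along the board's y; 0 = mid-travel, ends of travel at -0.045 and +0.045. Driven by the jog lever only; it must not be pushed by hand.
- lens_center (a point): Centre of the lens in the black square lens mount (50 mm wide and high) that rides on the carriage, 77 mm above the table.
- laser: Round aluminium laser tube, 22 mm thick and 90 mm long, lying along its x on a post clamp; its mouth looks to its -x, toward the lens. Origin: centre of the post's foot, on top of the breadboard, straight below the tube's axis. Its axes are parallel to the board's. It stands 24 to 30 mm to one side of the board's middle; the lamp has the other side.
- lamp: Square black LED lamp housing, 40 x 40 mm, with cooling fins behind and a 28 mm round port toward the lens, on a like post. Origin: centre of the post's foot. Not the one wanted.
- notebook: Loose ring-bound notebook, 148 x 109 x 14 mm, lying flat; origin under its centre. Bystander.
- pen: Loose marker pen, 135 mm long and 17 mm thick, lying; origin under its centre. Bystander.
- hex_key: Loose black L-shaped hex key, 88 x 36 x 5 mm, lying; origin under its centre. Bystander.
- driver: Loose hand driver with a fluted handle, 169 mm long and 23 mm thick, lying; origin under its centre. Bystander.
- tape: Loose roll of masking tape, 70 mm across and 19 mm high, lying flat; origin under its centre. Bystander.
Things that resemble listed ones, but are neither listed nor needed, are in the scene too. What is shaped like the jog_box but yellow is not meant.

How it is judged:
By the outcome, as a careful person would: the job done as asked, in the order asked, and still so for the second after the job is handed in, with the robot touching nothing.
It also fails if it takes over 40 s, if anything falls off the work surface, if the arm or the gripper's body presses on something with over 40 N, if the wrist force passes 120 N, or if a joint passes its speed limit or range.

## Working session

There is one attempt and no reset: what is moved stays moved. The work goes in short steps, Python scripts to look and compute and a shell command to move; the robot and the scene stay as the last step left them, time stands still between calls to the robot, and variables do not carry over. Pictures are saved under pics/ and viewed, at most 10 in all, crops included, and the job is handed in when it is done.

```bash
mkdir -p pics; cat > h.py <<'E'
import numpy as np,cv2
from plant import *
def ray(p,uv):
    R=cv2.Rodrigues(np.array(p["rvec"],float))[0];t=np.array(p["tvec"],float).ravel()
    K=np.array(p["mtx"]);d=R.T@np.linalg.inv(K)@np.array([uv[0],uv[1],1.]);return -R.T@t,d
def atz(p,uv,z):
    c,d=ray(p,uv);return c+d*(z-c[2])/d[2]
def proj(p,X):
    return cv2.projectPoints(np.array(X,float).reshape(-1,1,3),np.array(p["rvec"],float),np.array(p["tvec"],float),np.array(p["mtx"]),None)[0].reshape(-1,2)
def tri(ps,uvs):
    A=np.zeros((3,3));b=np.zeros(3)
    for p,u in zip(ps,uvs):
        c,d=ray(p,u);d/=np.linalg.norm(d);M=np.eye(3)-np.outer(d,d);A+=M;b+=M@c
    return np.linalg.solve(A,b)
def save(p,n,crop=None,s=1):
    im=p["color"][:,:,::-1]
    if crop: im=im[crop[1]:crop[3],crop[0]:crop[2]]
    cv2.imwrite("pics/"+n,cv2.resize(im,None,fx=s,fy=s,interpolation=cv2.INTER_CUBIC))
E
python3 - <<'E'
from h import *
for n in("scene","top"):
    p=capture(n);save(p,n+"0.png");print(n,np.round(ray(p,[320,240])[0]),np.round(ray(p,[320,240])[1],2))
    for q in("jog_box","knob","jog_lever","optics_board","lens_center","lens_carriage","laser","lamp"):
        print(q,[(np.round(r["uv"]).tolist(),round(r["conf"],2)) for r in find_in(p,q)][:4])
s=read_state();print({k:np.round(v,3).tolist() for k,v in s.items()},tcp_to_grasp)
E
```

```text
scene [-201. -677.  695.] [ 0.62  0.61 -0.5 ]
jog_box [([238.0, 258.0], 0.68), ([194.0, 224.0], 0.62)]
knob [([237.0, 233.0], 0.68)]
jog_lever [([190.0, 200.0], 0.63), ([239.0, 228.0], 0.41)]
optics_board [([393.0, 288.0], 0.92)]
lens_center [([384.0, 274.0], 0.96)]
lens_carriage [([383.0, 275.0], 0.76)]
laser [([390.0, 244.0], 0.82)]
lamp [([410.0, 256.0], 0.98), ([393.0, 287.0], 0.52)]
top [ 391.   44. 1632.] [ 0.08  0.02 -1.  ]
jog_box [([261.0, 270.0], 0.84), ([191.0, 267.0], 0.76)]
knob [([187.0, 265.0], 0.58)]
jog_lever []
optics_board [([379.0, 220.0], 0.66)]
lens_center [([384.0, 227.0], 0.98)]
lens_carriage [([387.0, 226.0], 0.64)]
laser [([369.0, 197.0], 0.68)]
lamp [([391.0, 191.0], 0.82)]
{'clock': 0.9, 'joint_positions': [0.981, 0.22, 1.526, 0.0, 1.395, -0.126], 'qd': [0.0, 0.001, 0.0, 0.0, -0.001, -0.0], 'tau': [0.001, -49.683, -38.974, -0.0, 0.001, 0.0], 'tool_pos': [279.59, 558.98, 231.337], 'tool_rot': [0.23, 0.973, 0.0, 0.0], 'wrist_force': [-0.215, -0.209, 0.068], 'torque': [-0.043, -0.058, 0.047], 'grasp_force': 0.0, 'width': 1.003} 18.700000000000003
```

View pics/scene0.png

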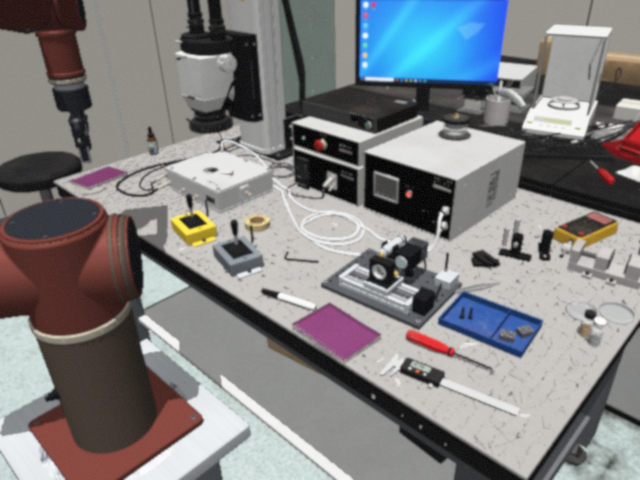

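View pics/top0.png

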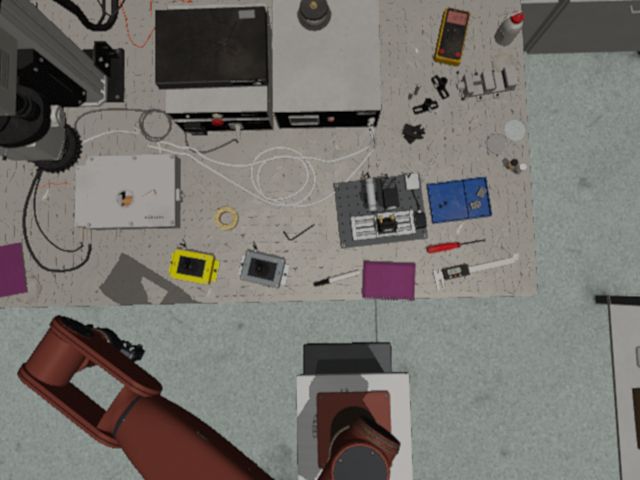

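Candidates: the grey jog box at scene (238,255) / top (262,268) is the one wanted. The yellow look-alike at scene (194,224) / top (191,267) is not. On the board, the laser tube is at top (370,193) and the black lamp at top (391,190). I'll check both with crops.

```bash
python3 - <<'E'
from h import *
t=capture("top");s=capture("scene")
a=cv2.resize(t["color"][230:300,220:320],None,fx=8,fy=8,interpolation=cv2.INTER_CUBIC)[:, :, ::-1]
cv2.imwrite("pics/box.png",a)
a=cv2.resize(t["color"][165:255,325:435],None,fx=4,fy=4,interpolation=cv2.INTER_CUBIC)
b=cv2.resize(s["color"][215:330,310:465],None,fx=4,fy=4,interpolation=cv2.INTER_CUBIC)[:460]
im=np.zeros((600,800,3),np.uint8)
im[:360,:440]=cv2.resize(t["color"][165:255,325:435],(440,360),interpolation=cv2.INTER_CUBIC)
im[:300,440:800]=cv2.resize(s["color"][190:290,190:310],(360,300),interpolation=cv2.INTER_CUBIC)
cv2.imwrite("pics/both.png",im[:360,:,::-1])
cv2.imwrite("pics/boards.png",b[:,:,::-1])
for uv in([262,268],):
    print(atz(t,uv,36))
for n,uv in(("lens",(388,226)),): print(atz(t,uv,77))
E
```

```text
[451.16275624 243.58670511  36.        ]
[ 555.73690142 -109.12338259   77.        ]
```

View pics/box.png

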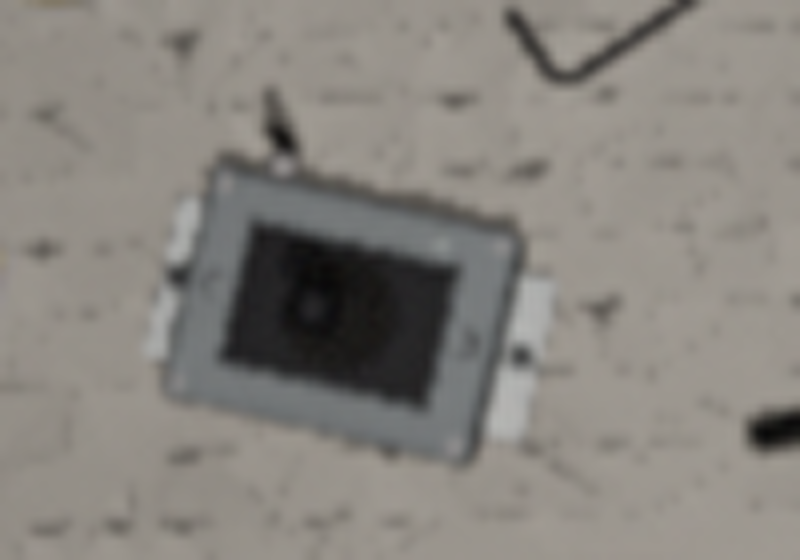

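View pics/both.png

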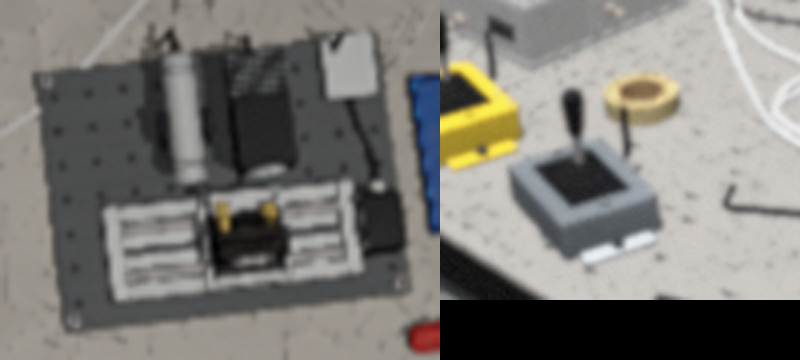

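View pics/boards.png

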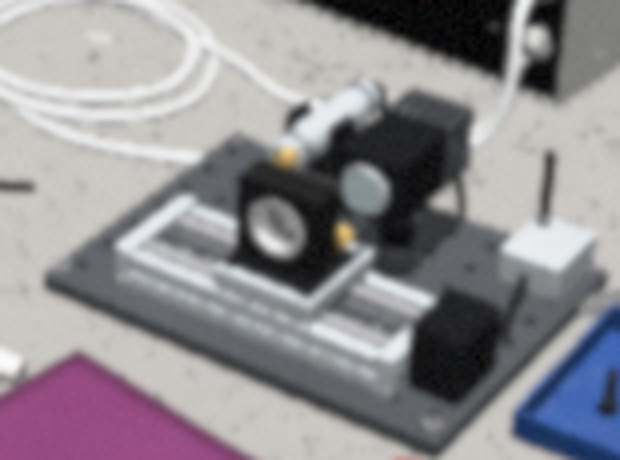

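The box and board crops match the descriptions. The grey box's aerial is at its upper left, so its +x is image-up and +y image-left. The silver laser tube is left (+y) of the lens and the lamp roughly behind it. Next I compute the poses.

```bash
cat >> h.py <<'E'
def pose(P,lx,ly):  # P: TL,TR,BR,BL world -> centre, yaw
    P=np.array(P)[:,:2];c=P.mean(0)
    y=(P[0]-P[1])+(P[3]-P[2]);print("size y",np.linalg.norm(y)/2,"x",np.linalg.norm((P[0]-P[3])+(P[1]-P[2]))/2)
    x=(P[0]-P[3])+(P[1]-P[2]);yaw=np.arctan2(-y[0],y[1])*.7+np.arctan2(x[1],x[0])*.3
    return c,yaw
E
python3 - <<'E'
from h import *
from scipy.spatial.transform import Rotation as R
t=capture("top");s=capture("scene")
f=lambda L,k,o:[np.array(a)/k+o for a in L]
B=[atz(t,u,36) for u in f([(222,158),(522,228),(470,462),(168,395)],8,np.array([219.5,229.5]))]
c,yaw=pose(B,84,112);print("box",c,yaw)
D=[atz(t,u,12) for u in f([(38,72),(375,35),(407,292),(68,328)],4,np.array([324.5,164.5]))]
bc,by=pose(D,190,250);print("board",bc,by)
ex=np.array([np.cos(by),np.sin(by)]);ey=np.array([-ex[1],ex[0]])
g=lambda P:np.round([(P[:2]-bc)@ex,(P[:2]-bc)@ey],1)
for n,u,z in(("tube far",(178,55),77),("tube near",(193,180),77),("mount mid",(250,250),102)):
    print(n,g(atz(t,f([u],4,np.array([324.5,164.5]))[0],z)))
# lens centre from scene crop
print("lens tri",[ (q,g(tri([t,s],[find_in(t,q)[0]["uv"],find_in(s,q)[0]["uv"]])),tri([t,s],[find_in(t,q)[0]["uv"],find_in(s,q)[0]["uv"]])) for q in("lens_center","laser","lamp")])
k=[*c,98.]
print("knob proj",proj(s,k),proj(t,k))
st=read_state();M=R.from_quat(st["tool_rot"]).as_matrix()
ybox=np.array([-np.sin(yaw),np.cos(yaw),0])
print("tool-frame shift knob-tcp (tcp z=85):",(M.T@(np.array([*c,85])-st["tool_pos"]))/25,"ybox in tool",M.T@ybox, "turn deg about tool z",np.degrees(np.arctan2(-(M.T@ybox)[0],(M.T@ybox)[1])))
E
```

```text
size y 108.58192711583604 x 84.2807239935873
box [450.26446045 241.71055013] -0.24490118879508538
size y 243.35037688064543 x 186.42029046146862
board [609.99286094 -94.21580017] 0.08246878339295886
tube far [82.3 26.1]
tube near [-5.4 25.9]
mount mid [-60.1  -4.7]
lens tri [('lens_center', array([-45.4, -11.3]), array([ 565.67816507, -109.21640603,   58.90939369])), ('laser', array([35.9, 31.3]), array([643.21608132, -60.03660753,  83.47521328])), ('lamp', array([ 39.6, -30.4]), array([ 651.94276895, -121.28597664,   70.31846903]))]
knob proj [[234.81610342 226.28951154]] [[259.81606957 267.52047905]]
tool-frame shift knob-tcp (tcp z=85): [-11.78373362  -8.29519334   5.85222486] ybox in tool [2.17165853e-01 9.76134720e-01 8.55389131e-06] turn deg about tool z -12.54262425957715
```

```bash
python3 -m inch '[[[0,0,0,0,0,-0.7,50],[0,0,0,0,0,-0.7,50],[0,0,0,0,0,-0.7,50],[-0.9,-1,0,0,0,0,50],[-0.9,-1,0,0,0,0,50],[-0.9,-1,0,0,0,0,50],[-0.9,-1,0,0,0,0,50],[-0.9,-1,0,0,0,0,50]]]'
python3 -m inch '[[[-0.9,-1,0,0,0,0,50],[-0.9,-1,0,0,0,0,50],[-0.9,-1,0,0,0,0,50],[-0.9,-1,0,0,0,0,50],[-0.8,-0.8,0,0,0,0,50],[0,0,0,0,0,0,50],[0,0,0,0,0,0,50]]]'
cat > d.py <<'E'
from h import *
from scipy.spatial.transform import Rotation as R
st=read_state();M=R.from_quat(st["tool_rot"]).as_matrix();yb=np.array([.2425,.970,0])
print("to go/25:",(M.T@(np.array([450.3,241.7,80])-st["tool_pos"]))/25,"ybox",M.T@yb,"clock",st["clock"],st["wrist_force"],st["width"],st["tool_pos"])
E
python3 d.py
```

```text
clock: 2.5
tool_pos: [359.0, 409.4, 231.4]
tool_rot: [0.121, 0.993, 0.0, 0.0]
wrist_force: [0.1, 0.0, -0.4]
width: 0.59
grasp_force: 0.0
clock: 3.2
tool_pos: [436.6, 267.2, 231.4]
tool_rot: [0.122, 0.992, 0.0, -0.0]
wrist_force: [0.4, 0.1, 0.5]
width: 0.587
grasp_force: 0.0
to go/25: [-0.78140559 -0.8588793   6.05725746] ybox [6.11079606e-04 9.99852827e-01 4.48345864e-04] clock 3.2 [0.40537023 0.12714105 0.48738239] 0.5866736523242906 [436.56507764 267.20885034 231.44239225]
```

```bash
python3 -m inch '[[[-0.78,-0.86,0,0,0,0,50],[0,0,0,0,0,0,50],[0,0,1,0,0,0,50],[0,0,1,0,0,0,50],[0,0,1,0,0,0,50],[0,0,0,0,0,0,50]]]'; python3 d.py; python3 -c "
from h import *
s=capture('scene');save(s,'s1.png',(180,130,300,270),4)"
```

```text
clock: 3.8
tool_pos: [446.7, 242.2, 152.6]
tool_rot: [0.121, 0.993, -0.001, -0.003]
wrist_force: [-0.9, 0.4, -0.6]
width: 0.588
grasp_force: 0.0
to go/25: [-0.16100308  0.02708469  2.90155603] ybox [-0.00226695  0.99984386 -0.00365724] clock 3.8 [-0.94175322  0.43566411 -0.64146002] 0.5877175113184724 [446.74472077 242.15496005 152.56517657]
```

View pics/s1.png

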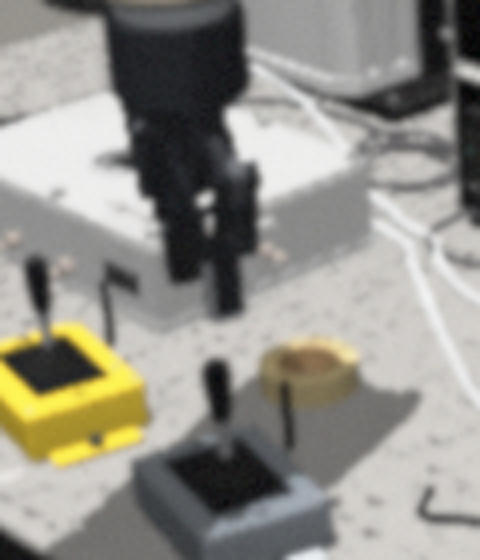

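The fingers at crop (183,275) and (232,305) straddle the grey box's knob at (217,385), above it. I'll go down.

```bash
python3 -m inch '[[[-0.16,0,0.9,0,0,0,50],[0,0,1,0,0,0,50],[0,0,1,0,0,0,50],[0,0,0,0,0,0,50],[0,0,0,0,0,0,50]]]'; python3 d.py
cat > m.py <<'E'
# carriage shift since start by image tracking
from h import *
import sys
from plant import *
t=capture("top");s=capture("scene")
bc=np.array([610.,-94.2]);by=.0825
ey=np.array([-np.sin(by),np.cos(by)]);ex=np.array([np.cos(by),np.sin(by)])
w=lambda q,z:np.array([*(bc+ex*q[0]+ey*q[1]),z])
def track(p,f,z):
    ref=cv2.imread("pics/"+f)[:,:,::-1];L=w((-60,-4.7),z);u0=proj(p,L)[0]
    r=12;x,y=np.round(u0).astype(int)
    T=ref[y-r:y+r,x-r:x+r].copy();d=proj(p,w((-60,35.3),z))[0]-u0
    m=cv2.matchTemplate(cv2.resize(np.ascontiguousarray(p["color"]),None,fx=4,fy=4,interpolation=cv2.INTER_CUBIC),cv2.resize(T,None,fx=4,fy=4,interpolation=cv2.INTER_CUBIC),cv2.TM_CCOEFF_NORMED)
    best=(-1,)
    for a in np.arange(-20,60,.25):
        q=np.round(((np.array([x-r,y-r])+d*a/40)*4)).astype(int)
        v=m[q[1]-2:q[1]+3,q[0]-2:q[0]+3].max()
        best=max(best,(v,a))
    return best
print("top",track(t,"top0.png",90),"scene",track(s,"scene0.png",77))
E
python3 m.py
```

```text
clock: 4.35
tool_pos: [454.5, 241.7, 85.2]
tool_rot: [0.121, 0.993, 0.0, 0.0]
wrist_force: [0.7, -0.1, 0.8]
width: 0.586
grasp_force: 0.0
to go/25: [ 0.16410264 -0.03955624  0.20931436] ybox [-1.64298862e-03  9.99851541e-01  6.68630933e-04] clock 4.35 [ 0.73624092 -0.13286567  0.78301814] 0.5864291826604295 [454.51497718 241.66893707  85.23686923]
top (np.float32(0.9994574), np.float64(1.5)) scene (np.float32(0.9988395), np.float64(1.5))
```

```bash
python3 - <<'E'
s=open('m.py').read()
a=s.index("    best=(-1,)");b=s.index("print(")
s=s[:a]+'''    o=np.round(u0*4).astype(int)-4*r; R=np.full(m.shape,-1.,np.float32)
    ys,xs=slice(o[1]-70,o[1]+70),slice(o[0]-110,o[0]+70);R[ys,xs]=m[ys,xs]
    _,v,_,l=cv2.minMaxLoc(R); e=np.array(l)/4-np.array([x-r,y-r])
    return round(v,3),round(float(e@d/(d@d)*40),2),"off-line px",round(float(np.cross(d,e)/np.linalg.norm(d)),2)
'''+s[b:]
open('m.py','w').write(s)
E
python3 -W ignore m.py
python3 -m inch '[[[0.16,0,0.1,0,0,0,50],[0,0.8,0,0,0,0,50],[0,0.8,0,0,0,0,50],[0,0,0,0,0,0,50],[0,0,0,0,0,0,50],[0,0,0,0,0,0,50]]]'; python3 d.py;python3 -W ignore m.py;python3 -m inch '[[[0,0,0,0,0,0,50],[0,0,0,0,0,0,50],[0,0,0,0,0,0,50]]]';python3 -W ignore m.py
```

```text
top (0.999, 0.0, 'off-line px', -0.0) scene (0.999, 0.0, 'off-line px', 0.0)
clock: 5.15
tool_pos: [459.3, 280.0, 81.5]
tool_rot: [0.122, 0.993, -0.0, -0.0]
wrist_force: [-2.6, -3.5, 2.9]
width: 0.587
grasp_force: 2.3
to go/25: [-0.02110066 -1.57200231  0.05931848] ybox [-9.33989462e-04  9.99852379e-01 -7.72824687e-04] clock 5.15 [-2.57520155 -3.45535383  2.91355976] 0.5868605325419542 [459.2851788  279.96392146  81.45288319]
top (0.975, 2.03, 'off-line px', 0.08) scene (0.993, 2.62, 'off-line px', 0.1)
clock: 5.55
tool_pos: [459.6, 280.5, 81.3]
tool_rot: [0.122, 0.993, -0.0, -0.0]
wrist_force: [-2.9, -3.2, 2.1]
width: 0.584
grasp_force: 2.3
top (0.963, 4.8, 'off-line px', -0.06) scene (0.993, 5.03, 'off-line px', -0.04)
```

Moving the right way at about 6 mm/s. I'll hold.

```bash
for i in 1 2 3;do python3 -m inch '[[[0,0,0,0,0,0,50],[0,0,0,0,0,0,50],[0,0,0,0,0,0,50],[0,0,0,0,0,0,50],[0,0,0,0,0,0,50],[0,0,0,0,0,0,50],[0,0,0,0,0,0,50],[0,0,0,0,0,0,50]]]'|head -1; done;python3 -W ignore m.py
python3 -m inch '[[[0,-0.8,0,0,0,0,50],[0,-0.8,0,0,0,0,50],[0,0,0,0,0,0,50]]]'|head -1
python3 -W ignore m.py;python3 d.py;python3 -c "
from h import *
s=capture('scene');t=capture('top');im=np.zeros((360,800,3),np.uint8)
f=lambda p,c,z:cv2.resize(p['color'][c[1]:c[3],c[0]:c[2]],z,interpolation=cv2.INTER_CUBIC)
im[:, :400]=f(t,(340,180,420,252),(400,360));im[:,400:]=f(s,(350,220,430,292),(400,360));cv2.imwrite('pics/m2.png',im[:,:,::-1])"
```

```text
clock: 6.45
clock: 7.25
clock: 8.05
top (0.953, 19.88, 'off-line px', -0.21) scene (0.986, 21.41, 'off-line px', -0.11)
clock: 8.45
top (0.96, 21.23, 'off-line px', -0.15) scene (0.985, 22.18, 'off-line px', 0.03)
to go/25: [ 0.02595034 -0.03991944  0.07391164] ybox [-1.69918079e-05  9.99850909e-01  2.10010050e-03] clock 8.55 [ 0.81217063 -0.73009461  0.08306474] 0.5863207072216093 [451.16704036 242.50794889  81.85112272]
```

View pics/m2.png

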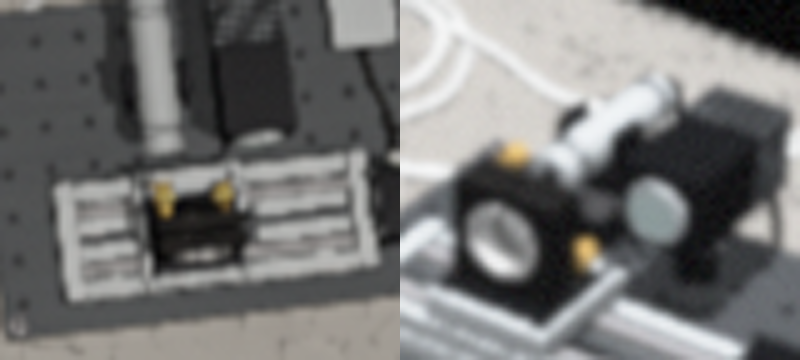

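The lens is now about 21.5 mm along and still right (-y) of the tube axis: in the top crop the mount centre is at about x=197 and the tube axis extends to about x=174. I'll measure both cameras at z=77.

```bash
python3 - <<'E'
from h import *
t=capture("top");s=capture("scene")
bc=np.array([610.,-94.2]);by=.0825
ey=np.array([-np.sin(by),np.cos(by)]);ex=np.array([np.cos(by),np.sin(by)])
g=lambda P:np.round([(P[:2]-bc)@ex,(P[:2]-bc)@ey],1)
S=lambda x,y:(350+(x-400)/5-.4,220+y/5-.4)
T=lambda x,y:(340+x/5-.4,180+y/5-.4)
print("scene lens",g(atz(s,S(500,243),77)),"net",[g(atz(s,r["uv"],77)) for r in find_in(s,"lens_center")[:1]])
print("scene tube",g(atz(s,S(563,165),77)),g(atz(s,S(605,130),77)),g(atz(s,S(655,93),77)))
print("top tube",g(atz(t,T(165,130),77)),g(atz(t,T(153,10),77)),"mount",g(atz(t,T(197.5,240),102)), "net",[g(atz(t,r["uv"],90)) for r in find_in(t,"lens_center")[:1]])
# sub-pixel profile of tube & mount in top image along board y
gray=cv2.cvtColor(np.ascontiguousarray(t["color"]),cv2.COLOR_RGB2GRAY).astype(np.float32)
def prof(p,gr,x,z,ys):
    P=np.array([[*(bc+ex*x+ey*y),z] for y in ys]);u=proj(p,P).astype(np.float32)
    return cv2.remap(gr,u[:,:1],u[:,1:],cv2.INTER_CUBIC)[:,0]
for x in(10,20,60,70):
    ys=np.arange(5,48,.25);v=prof(t,gray,x,77,ys);h=v>(v.max()+np.median(v))/2
    print("tube x",x,ys[h].min(),ys[h].max(),"c",ys[h].mean())
for x in(-66,-62,-58,-54,-50):
    ys=np.arange(-20,56,2.);print("mount x",x,prof(t,gray,x,102,ys).astype(int))
E
```

```text
scene lens [-63.3  14.9] net [array([-63.9,  -2.6])]
scene tube [ 4.8 28.5] [41.2 30.1] [82.8 29.9]
top tube [ 5.4 25. ] [72.6 23.9] mount [-59.4  16.6] net [array([-52.1,  19.2])]
tube x 10 17.75 33.75 c 25.75
tube x 20 17.75 34.0 c 25.875
tube x 60 17.5 33.5 c 25.5
tube x 70 18.5 32.75 c 25.625
mount x -66 [122 125 124 126 124 112  81  43  23  32  56  72  72  78  94 113 123 120
 106 102 111 110  95  73  61  43  28  20  13   4  24  80 132 134 107 107
 115 122]
mount x -62 [161 149 121  94  72  52  34  23  23  30  35  36  35  37  41  45  47  45
  38  35  39  37  37  36  36  33  31  30  26  11  16  45  75  87  98 121
 149 160]
mount x -58 [172 159 125  93  67  50  36  30  29  28  28  28  28  27  24  23  24  26
  25  26  30  33  32  30  29  30  32  29  19   8  13  37  64  78  96 123
 153 167]
mount x -54 [107 101  85  77  69  60  47  33  24  20  19  21  22  21  20  20  21  23
  24  23  25  27  26  23  20  20  22  22  17  10  10  38  74  93  79  72
  84  99]
mount x -50 [121 107  86  66  50  36  28  27  28  29  31  31  31  32  33  31  31  34
  36  37  36  34  32  31  30  29  28  28  21  13  13  41  84 105  89  82
  84  96]
```

```bash
python3 - <<'E'
from h import *
s=capture("scene");t=capture("top")
bc=np.array([610.,-94.2]);by=.0825
ey=np.array([-np.sin(by),np.cos(by)]);ex=np.array([np.cos(by),np.sin(by)])
w=lambda x,y,z:[*(bc+ex*x+ey*y),z]
out=[]
for p,(a,b,k,W,H) in((s,(350,215,8,520,600)),(t,(355,175,6,280,600))):
    c=p["color"][b:b+H//k,a:a+W//k];im=np.ascontiguousarray(cv2.resize(c,(W,H),interpolation=cv2.INTER_CUBIC)[:,:,::-1])
    def line(P,col):
        q=np.round(((proj(p,P)-[a-.5,b-.5])*k)).astype(int);cv2.polylines(im,[q.reshape(-1,1,2)],False,col,1)
    C=ray(p,[0,0])[0]
    d=C-np.array(w(30,25.7,77));e=np.array([*ex,0]);d-=d@e*e;n=np.cross(d,e);n/=np.linalg.norm(n)
    for sg in(-11,0,11): line([np.array(w(x,25.7,77))+n*sg for x in(-5,82)],(0,255,0))
    line([w(-63,17+y,77+z) for y,z in((-25,-25),(25,-25),(25,25),(-25,25),(-25,-25))],(0,0,255))
    line([w(-63,17+12*np.cos(v),77+12*np.sin(v)) for v in np.linspace(0,6.3,40)],(0,255,255))
    line([w(x,y,12) for x,y in((-95,-125),(-95,125),(95,125),(95,-125),(-95,-125))],(255,255,0))
    out.append(im)
cv2.imwrite("pics/ov.png",np.hstack(out))
E
```

```text
(no output)
```

View pics/ov.png

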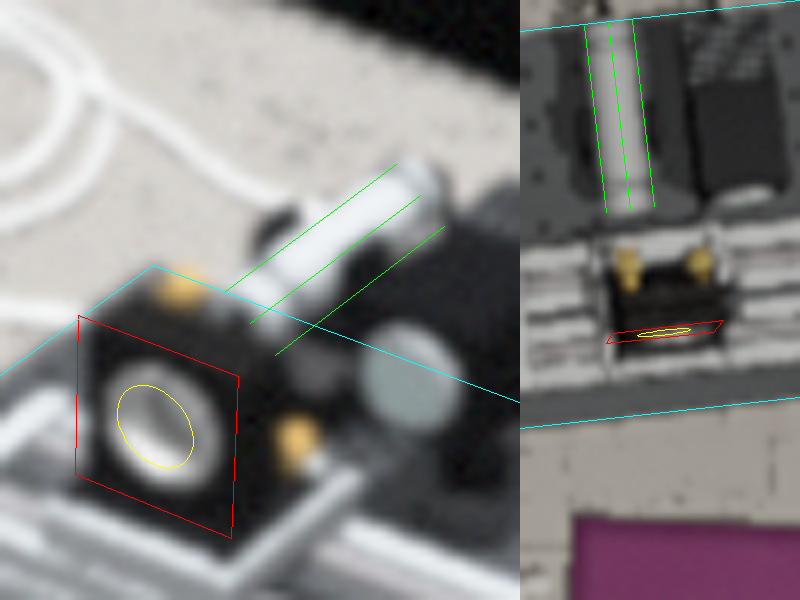

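```bash
cat > pr.py <<'E'
from h import *
s=capture("scene");t=capture("top")
bc=np.array([610.,-94.2]);by=.0825
ey=np.array([-np.sin(by),np.cos(by)]);ex=np.array([np.cos(by),np.sin(by)])
w=lambda x,y,z:np.array([*(bc+ex*x+ey*y),z])
def pf(p,P):
    g=cv2.cvtColor(np.ascontiguousarray(p["color"]),cv2.COLOR_RGB2GRAY).astype(np.float32);u=proj(p,P).astype(np.float32)
    return cv2.remap(g,u[:,:1],u[:,1:],cv2.INTER_LINEAR)[:,0].astype(int).tolist()
np.set_printoptions(linewidth=250)
for nm,p in(("top",t),("scene",s)):
    C=ray(p,[0,0])[0];d=C-w(30,25.7,77);e=np.array([*ex,0]);d-=d@e*e;n=np.cross(d,e);n/=np.linalg.norm(n);n*=np.sign(n[1])
    print(nm,"n",n.round(2))
    for x in(5,15,25,40,60,75): print(" tube",x,pf(p,[w(x,25.7,77)+n*k for k in range(-20,21)]))
for x in(-68,-66,-50,-46,-42): print("top mount 102 x",x,pf(t,[w(x,17+k,102) for k in range(-34,35,2)]))
for z in(97,92,77,62,57): print("scene face z",z,pf(s,[w(-63,17+k,z) for k in range(-34,35,2)]))
E
python3 pr.py
```

```text
top n [-0.08  0.99 -0.08]
 tube 5 [53, 56, 59, 62, 65, 68, 71, 74, 76, 78, 80, 91, 102, 112, 122, 130, 137, 139, 142, 142, 142, 143, 142, 140, 138, 136, 133, 128, 120, 112, 99, 84, 70, 60, 52, 45, 45, 45, 46, 47, 48]
 tube 15 [47, 47, 49, 50, 53, 56, 60, 68, 75, 84, 102, 119, 133, 143, 152, 158, 162, 166, 168, 170, 172, 170, 168, 165, 160, 156, 150, 143, 136, 122, 109, 95, 79, 64, 52, 45, 38, 36, 37, 38, 39]
 tube 25 [45, 42, 40, 37, 34, 31, 29, 28, 35, 54, 72, 93, 114, 137, 147, 155, 162, 165, 168, 170, 170, 169, 167, 164, 161, 156, 150, 143, 131, 120, 107, 91, 73, 59, 45, 31, 25, 22, 19, 23, 28]
 tube 40 [45, 43, 40, 37, 34, 31, 30, 38, 45, 58, 77, 99, 117, 132, 148, 155, 161, 167, 168, 170, 171, 169, 167, 164, 160, 156, 149, 141, 133, 117, 100, 84, 67, 52, 40, 36, 32, 31, 30, 30, 34]
 tube 60 [44, 44, 47, 50, 54, 60, 66, 74, 82, 90, 105, 122, 137, 145, 153, 159, 162, 164, 167, 168, 170, 168, 166, 163, 158, 153, 148, 139, 131, 120, 107, 93, 79, 65, 52, 46, 41, 36, 38, 40, 41]
 tube 75 [44, 44, 44, 47, 50, 54, 60, 66, 72, 77, 82, 95, 108, 122, 129, 136, 143, 145, 149, 150, 150, 150,
[... 2322 characters left out ...]
, 225, 231]
scene face z 92 [26, 23, 22, 23, 24, 23, 25, 32, 53, 75, 96, 113, 126, 136, 133, 128, 132, 141, 141, 131, 108, 81, 59, 36, 26, 26, 27, 43, 66, 86, 101, 114, 132, 153, 174]
scene face z 77 [20, 17, 22, 22, 23, 28, 49, 85, 120, 133, 129, 121, 114, 108, 111, 116, 121, 131, 145, 154, 157, 153, 144, 130, 106, 77, 57, 58, 83, 110, 137, 156, 160, 152, 135]
scene face z 62 [43, 27, 20, 21, 22, 24, 23, 21, 25, 35, 51, 72, 97, 120, 140, 158, 176, 175, 166, 151, 130, 108, 84, 61, 46, 36, 42, 74, 119, 155, 180, 193, 195, 192, 193]
scene face z 57 [117, 68, 42, 30, 26, 23, 23, 24, 23, 22, 26, 26, 29, 31, 41, 48, 52, 58, 56, 47, 43, 37, 28, 23, 25, 24, 37, 60, 94, 128, 154, 170, 177, 174, 171]
```

```bash
python3 - <<'E'
from h import *
s=capture("scene")
bc=np.array([610.,-94.2]);by=.0825
ey=np.array([-np.sin(by),np.cos(by)]);ex=np.array([np.cos(by),np.sin(by)])
for (u,v),e in (((48,283),(-95,125)),((240,137),(95,125)),((606,268),(95,-125)),((437,452),(-95,-125))):
    P=atz(s,(310+u/4-.4,215+v/4-.4),12)[:2]-bc;print(np.round([P@ex,P@ey],1),e)
E
```

```text
[-100.9  115.3] (-95, 125)
[ 91.6 119.8] (95, 125)
[  96.9 -121.1] (95, -125)
[ -97.9 -127.8] (-95, -125)
```

Both cameras put the remaining travel at about 10 mm, so I'll run roughly 1.5 s more.

```bash
python3 -m inch '[[[0,0.84,0,0,0,0,50],[0,0.8,0,0,0,0,50],[0,0,0,0,0,0,50],[0,0,0,0,0,0,50],[0,0,0,0,0,0,50],[0,0,0,0,0,0,50],[0,0,0,0,0,0,50],[0,0,0,0,0,0,50]]]'|head -2
python3 -m inch '[[[0,0,0,0,0,0,50],[0,0,0,0,0,0,50],[0,0,0,0,0,0,50],[0,0,0,0,0,0,50],[0,0,0,0,0,0,50],[0,0,0,0,0,0,50],[0,0,0,0,0,0,50],[0,0,0,0,0,0,50]]]'|head -2
python3 -m inch '[[[0,-0.8,0,0,0,0,50],[0,-0.8,0,0,0,0,50],[0,0,0,0,0,0,50],[0,0,0,0,0,0,50]]]'|head -5
python3 -W ignore m.py;python3 d.py
python3 - <<'E'
from h import *
s=capture("scene");t=capture("top")
bc=np.array([610.,-94.2]);by=.0825
ey=np.array([-np.sin(by),np.cos(by)]);ex=np.array([np.cos(by),np.sin(by)])
w=lambda x,y,z:[*(bc+ex*x+ey*y),z]
out=[]
for p,(a,b,k,W,H) in((s,(350,215,7,420,560)),(t,(350,180,8,376,560))):
    im=np.ascontiguousarray(cv2.resize(p["color"][b:b+H//k,a:a+W//k],(W//k*k,H//k*k),interpolation=cv2.INTER_CUBIC)[:,:,::-1])
    def line(P,col):
        q=np.round(((proj(p,P)-[a-.5,b-.5])*k)).astype(int);cv2.polylines(im,[q.reshape(-1,1,2)],False,col,1)
    Y=26.2 if p is t else 28.3
    line([w(-90,Y,77),w(85,Y,77)],(0,255,0))
    if p is t:
      for d in(-25,25):line([w(-75,Y+d,102),w(-30,Y+d,102)],(0,0,255))
    out.append(im)
cv2.imwrite("pics/ov2.png",np.hstack(out))
E
```

```text
clock: 9.9
tool_pos: [459.8, 281.3, 81.3]
clock: 10.7
tool_pos: [459.9, 281.7, 81.2]
clock: 11.1
tool_pos: [451.3, 243.6, 81.8]
tool_rot: [0.122, 0.993, 0.001, 0.001]
wrist_force: [-0.3, -0.7, -0.0]
width: 0.588
top (0.952, 32.86, 'off-line px', -0.19) scene (0.945, 32.77, 'off-line px', -0.15)
to go/25: [ 0.01227815 -0.0905162   0.07011742] ybox [-0.00111052  0.9998513   0.00154514] clock 11.2 [-0.29235458  0.61839597 -1.07113214] 0.5886748078384605 [451.14139075 243.81975632  81.75682596]
```

View pics/ov2.png

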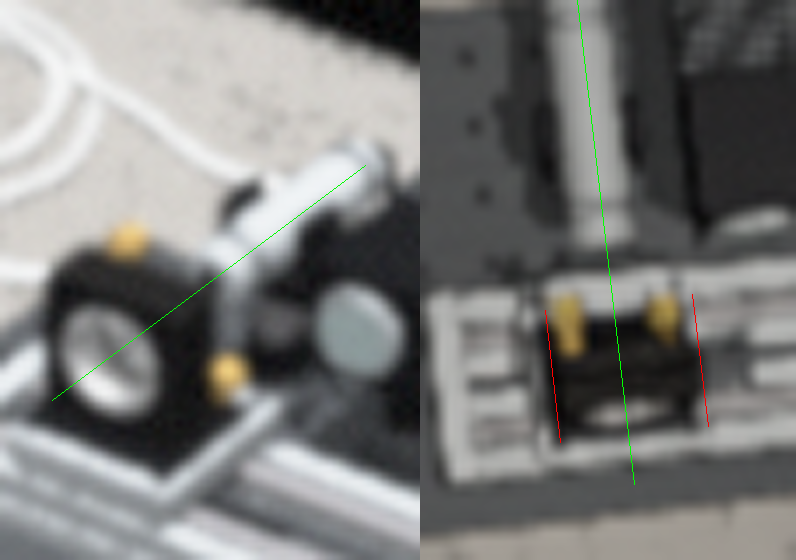

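Top view: mount edges at (556..698, y=400) and lens glare at (630,412) straddle the tube-axis line (626,412). The scene lens centre (110,360) lies on the axis line. I'll do a numeric check.

```bash
sed -i 's/17+k/26.5+k/' pr.py; python3 pr.py | grep -v tube
```

```text
top n [-0.08  0.99 -0.08]
scene n [-0.06  0.75  0.66]
top mount 102 x -68 [145, 144, 142, 139, 127, 107, 72, 37, 28, 34, 47, 64, 79, 93, 111, 126, 128, 123, 125, 130, 131, 124, 102, 85, 65, 43, 28, 20, 16, 17, 46, 74, 96, 97, 122]
top mount 102 x -66 [135, 132, 128, 123, 107, 84, 55, 29, 25, 31, 45, 60, 71, 81, 94, 108, 108, 105, 103, 108, 110, 103, 87, 70, 53, 37, 26, 22, 18, 17, 35, 61, 81, 93, 120]
top mount 102 x -50 [66, 72, 74, 67, 55, 41, 31, 28, 29, 30, 30, 32, 34, 36, 34, 33, 31, 30, 31, 31, 32, 32, 33, 33, 31, 33, 31, 26, 18, 13, 33, 64, 94, 84, 84]
top mount 102 x -46 [100, 105, 106, 109, 105, 89, 59, 42, 44, 48, 44, 36, 34, 35, 33, 30, 29, 28, 29, 28, 27, 25, 25, 39, 58, 80, 76, 58, 35, 15, 34, 60, 83, 87, 99]
top mount 102 x -42 [139, 143, 147, 154, 154, 129, 93, 57, 66, 72, 68, 52, 34, 23, 17, 17, 18, 19, 18, 18, 16, 13, 13, 45, 83, 116, 121, 90, 53, 25, 30, 49, 67, 77, 87]
scene face z 97 [32, 25, 23, 22, 25, 26, 23, 22, 21, 24, 28, 30, 41, 51, 58, 64, 66, 60, 53, 50, 45, 35, 30, 26, 25, 24, 30, 54, 98, 157, 207, 231, 238, 239, 240]
scene face z 92 [41, 22, 22, 21, 21, 21, 21, 24, 33, 47, 66, 84, 102, 115, 128, 137, 141, 134, 128, 119, 117, 110, 89, 62, 40, 25, 22, 37, 66, 110, 154, 180, 196, 202, 203]
scene face z 77 [28, 21, 20, 20, 21, 22, 27, 43, 73, 101, 119, 124, 121, 120, 117, 111, 113, 122, 136, 148, 156, 159, 153, 145, 131, 111, 80, 62, 66, 85, 100, 100, 107, 114, 123]
scene face z 62 [69, 42, 31, 25, 22, 23, 24, 22, 20, 22, 35, 54, 75, 98, 123, 144, 162, 175, 181, 175, 166, 147, 120, 97, 70, 46, 32, 47, 81, 126, 174, 207, 227, 235, 234]
scene face z 57 [154, 108, 64, 40, 30, 26, 23, 23, 24, 24, 22, 23, 25, 31, 38, 47, 58, 60, 57, 59, 58, 48, 41, 36, 28, 24, 26, 36, 62, 99, 135, 154, 175, 201, 227]
```

The cameras bracket zero (about +0.9 mm top, -1 mm scene), so the lens is centred. I'll lift off.

```bash
python3 -m inch '[[[0,-0.08,-0.5,0,0,0,50],[0,0,-1,0,0,0,50],[0,0,-1,0,0,0,50],[0,0,-1,0,0,0,50],[0,0,-1,0,0,0,50],[0,0,0,0,0,0,50],[0,0,0,0,0,0,50],[0,0,0,0,0,0,50]]]'
python3 -W ignore m.py; python3 - <<'E'
from h import *
s=capture('scene');k=proj(s,[450.3,241.7,98])
print(k,[ (r["uv"],r["conf"]) for r in find_in(s,"knob")]);save(s,'end.png',(160,150,460,330),2.6)
E
```

```text
clock: 12.2
tool_pos: [449.1, 240.7, 192.9]
tool_rot: [0.122, 0.993, -0.0, -0.001]
wrist_force: [0.1, 1.1, -0.6]
width: 0.585
grasp_force: 0.0
top (0.952, 32.86, 'off-line px', -0.19) scene (0.944, 32.77, 'off-line px', -0.15)
[[234.83099326 226.285466  ]] [([190.7, 203.9], 0.49)]
```

View pics/end.png

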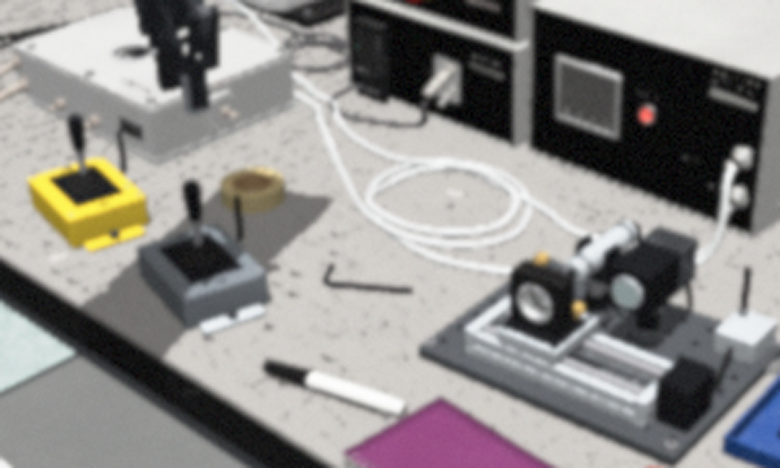

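The lever is upright at (193,200), the lens mount at (540,295) is in front of the tube, and the gripper is clear. I'll hand it in.

```bash
python3 -c "
from plant import *
print(job_done())"
```

```text
the job is handed in; nothing more can be done
None
```

I tilted the grey box's lever to +y until the lens had moved about 33 mm and stood in front of the laser tube, centred to within about 1 mm by camera measurement. The lever then sprang back upright, the gripper lifted clear, and I handed the job in at about 12 s; no verdict was returned.

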